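Put four mixed-up reagent bottles back on their own spill trays

ROBOT

A 6-joint arm with a two-finger parallel gripper is mounted at the origin on a cart in front of the work surface, level with it; the furniture and walls round the work are solid. World frame = base frame: x ahead of the robot, y to its left, z up, the work surface at z = 0. Lengths are in m, angles in rad, forces in N, time in s.
With the tool pointing down it reaches from about 0.275 to 0.85 m from the base axis. Payload 5.2 kg.
Tool frame: the origin (TCP) lies midway between the tips of the shut fingers; the grasp point (between the pads) lies 19 mm behind it; z points along the fingers, y is the line along which they close (so a half turn about z gives the same grasp; the last joint's range is limited). The gripper opens to 85 mm and grips with 20 to 120 N. Pads are 22 mm wide; open, the fingers measure 114 mm over their backs; the gripper's body (76 mm by 85 mm) begins 54 mm behind the grasp point. The pads swing forward as they close: fully open they stand 13 mm farther back than shut.
Start: joints at [-1.345, 0.259, 1.535, -0, 1.348, -0.203], TCP at [0.229, -0.5, 0.231] pointing down, gripper open.
Joint ranges: [-3.14, 3.14], [-0.91, 2.08], [0.19, 2.58], [-1.22, 4.36], [0.22, 2.71], [-3.12, 3.12]. Speed limits (rad/s): [2.57, 2.57, 3.14, 3.14, 3.14, 3.14].

INTERFACE

Orientations are given as a rotation vector (axis times angle).
In Python, from bench import status, capture, camera_model, robot gives the robot as it stands. The module is installed in compiled form; this text tells all that it offers.
- The arm moves only by the shell command python3 -m pendant 'ROWS' [FORCE]. ROWS is JSON, a list of rows, each a list of 5 numbers: the finger opening in m, from 0 to 0.0854, then the shift along the world's x, y, z in m, then the turn about the world's z in rad. In form: [[gripper, x, y, z, roll], ...]. A call has 1 to 12 rows; each row is the pose to reach, as a shift and turn from the pose commanded when the call began; what a row does not reach only later rows make up. A row lasts 1/12 s, in which the tool goes at most 41.7 mm and 7.16 degrees, less where a joint would pass 70% of its speed; a pose out of reach is approached as far as the arm can. A call with a gripper value outside its range is refused whole. The fingers move at their own pace and stop on an object; FORCE is the grip in N (left out, the last holds). Time passes only in rows, so rows that repeat a pose let the fingers close. It gives the time, the measured TCP pose, the force, the opening and the grip force at its end, in the units of the state.
- status.get_obs(): the state, without advancing time (a new reading comes with each control period).
- capture(name): name is "scene" or "top" or "wrist"; returns (picture, depth): 480x640x3 uint8, blue, green, red; 480x640 float32, m along the optical axis (not along the pixel's ray), 0 where there is no reading.
- camera_model(name): a dict with "camera_matrix" (3x3 intrinsics, pixels), "T" (4x4, takes a point from camera to world coordinates); the wrist camera has in their place "mount" (4x4, takes a point from camera to tool coordinates, whose origin is the TCP and whose axes are the flange's). Camera axes: x right, y up, looking along -z (the intrinsics and any distortion apply to the point x, -y, -z); pixel columns grow to the right and rows downward; lengths in m; the calibration is good to about 2 mm. A picture is of the moment at which its call begins: read the wrist's pose just before it. camera_model takes no time and is no camera call.
- robot.close_job(): hands the job in; it is judged then, once.
The state is a dict: "time": time; "q": joint angles; "dq": joint speeds; "joint_efforts": joint torques, N m; "eef_pos": TCP position; "ee_rot": TCP orientation; "ft_force": force on the tool from outside, world axes, zero at the start; "moment": the same for the moment, N m; "width": finger opening in m; "gripper_force": force on a finger pad.
Only numpy, scipy, OpenCV 4.12 (cv2) and the standard library are available. Lean on these libraries where they do the work, as an engineer would, in place of code of your own. Each camera call takes 0.05 s, during which the arm holds its last target. There are 200 camera calls.

TASK

The four reagent bottles stand on one another's spill trays. Rearrange them so that each bottle stands upright in the middle of the tray whose liner has the colour of its cap (black, red, white, blue), with the empty green tray as a free spot you may use while you swap; it must be empty again at the end. Never tip a bottle over, and leave the conical flask behind them where it is.

Things in the scene. Friction and masses are not known exactly. Their poses are not given: they have to be found in the camera images.
- bottle_black_center (a point): Loose large amber glass bottle with a black screw cap, round, 67 mm across and 142 mm tall. The point is on its axis, half-way up (71 mm above its foot); z runs up the bottle. Its cap is 42 mm across and spans 119 to 142 mm above the foot; it is screwed on tight and is a good place to grip from above. It belongs on the black tray.
- bottle_red_center (a point): Loose small amber glass bottle with a red screw cap, round, 51 mm across and 108 mm tall. The point is on its axis, half-way up (54 mm above its foot); z runs up the bottle. Its cap is 33 mm across and spans 90 to 108 mm above the foot; it is screwed on tight and is a good place to grip from above. It belongs on the red tray.
- bottle_white_center (a point): Loose white plastic bottle with a white screw cap, round, 55 mm across and 132 mm tall. The point is on its axis, half-way up (66 mm above its foot); z runs up the bottle. Its cap is 34 mm across and spans 110 to 132 mm above the foot; it is screwed on tight and is a good place to grip from above. It belongs on the white tray.
- bottle_blue_center (a point): Loose white plastic bottle with a blue screw cap, round, 50 mm across and 120 mm tall. The point is on its axis, half-way up (60 mm above its foot); z runs up the bottle. Its cap is 34 mm across and spans 100 to 120 mm above the foot; it is screwed on tight and is a good place to grip from above. It belongs on the blue tray.
- tray_black: Round shallow metal dish with a black liner, 110 mm across, fixed to the bench. Origin at the centre of its underside; z up; the liner on which a bottle stands is 4 mm above the origin, 103 mm across, and the metal rim is 8 mm high. A bottle that does not belong here stands on it at the start.
- tray_red: Round shallow metal dish with a red liner, 110 mm across, fixed to the bench. Origin at the centre of its underside; z up; the liner on which a bottle stands is 4 mm above the origin, 103 mm across, and the metal rim is 8 mm high. A bottle that does not belong here stands on it at the start.
- tray_white: Round shallow metal dish with a white liner, 110 mm across, fixed to the bench. Origin at the centre of its underside; z up; the liner on which a bottle stands is 4 mm above the origin, 103 mm across, and the metal rim is 8 mm high. A bottle that does not belong here stands on it at the start.
- tray_blue: Round shallow metal dish with a blue liner, 110 mm across, fixed to the bench. Origin at the centre of its underside; z up; the liner on which a bottle stands is 4 mm above the origin, 103 mm across, and the metal rim is 8 mm high. A bottle that does not belong here stands on it at the start.
- tray_green: Round shallow metal dish with a green liner, 110 mm across, fixed to the bench. Origin at the centre of its underside; z up; the liner on which a bottle stands is 4 mm above the origin, 103 mm across, and the metal rim is 8 mm high. This is the spare tray, empty at the start.
- flask_center (a point): Loose clear glass conical flask, 65 mm across the foot, 97 mm tall, standing behind the trays; a bystander. The point is on its axis, 48 mm above its foot.

How it is judged:
By the outcome, as a careful person would: the job done as asked, in the order asked, and still so for the second after the job is handed in, with the robot touching nothing.
It also fails if it takes over 144 s, if anything falls off the work surface, if the arm or the gripper's body presses on something with over 40 N, if the wrist force passes 120 N, or if a joint passes its speed limit or range.

## Working session

There is one attempt and no reset: what is moved stays moved. The work goes in short steps, Python scripts to look and compute and a shell command to move; the robot and the scene stay as the last step left them, time stands still between calls to the robot, and variables do not carry over. Pictures are saved under pics/ and viewed, at most 14 in all, crops included, and the job is handed in when it is done.

```bash
mkdir -p pics; python3 - <<'E'
from bench import status,capture,camera_model
import cv2,numpy as np
for n in("top","scene"):
    p,d=capture(n);cv2.imwrite(f"pics/{n}0.png",p);np.save(f"{n}0.npy",d)
    m=camera_model(n);print(n,m)
print(status.get_obs())
E
```

```text
top {'camera_matrix': array([[614.32864596,   0.        , 318.058302  ],
       [  0.        , 614.32864596, 242.60088736],
       [  0.        ,   0.        ,   1.        ]]), 'T': array([[-0.36354647,  0.89642625, -0.25348361,  0.31103496],
       [-0.93157321, -0.34915469,  0.10130331,  0.27624547],
       [ 0.00230596,  0.272967  ,  0.96202063,  1.48007827],
       [ 0.        ,  0.        ,  0.        ,  1.        ]])}
scene {'camera_matrix': array([[505.04400812,   0.        , 321.60755725],
       [  0.        , 505.04400812, 229.80121368],
       [  0.        ,   0.        ,   1.        ]]), 'T': array([[-0.56115649,  0.64194718, -0.52250092,  0.15906231],
       [-0.82770865, -0.43419379,  0.35549142,  0.48823862],
       [ 0.00134007,  0.63196485,  0.77499589,  0.83365808],
       [ 0.        ,  0.        ,  0.        ,  1.        ]])}
{'time': 0.1, 'q': array([-1.34482507e+00,  2.59267847e-01,  1.53596300e+00, -2.02711379e-05,
        1.34798803e+00, -2.02823074e-01]), 'dq': array([-0.00028127, -0.00165881, -0.00194063, -0.00039899, -0.00017263,
       -0.00057174]), 'joint_efforts': array([ 2.65333489e-03, -4.46967781e+01, -2.91247344e+01, -1.69070777e-04,
        6.16120218e-03, -9.03310493e-08]), 'eef_pos': array([ 0.22857292, -0.49974288,  0.23056331]), 'ee_rot': array([-3.06807518e+00, -6.68061302e-01,  6.05806827e-05]), 'ft_force': array([-0.41284779,  0.30699413, -0.14858481]), 'moment': array([ 0.00379186,  0.00394274, -0.01356638]), 'gripper_force': 0.0, 'width': 0.08534958499098565}
```

View pics/top0.png

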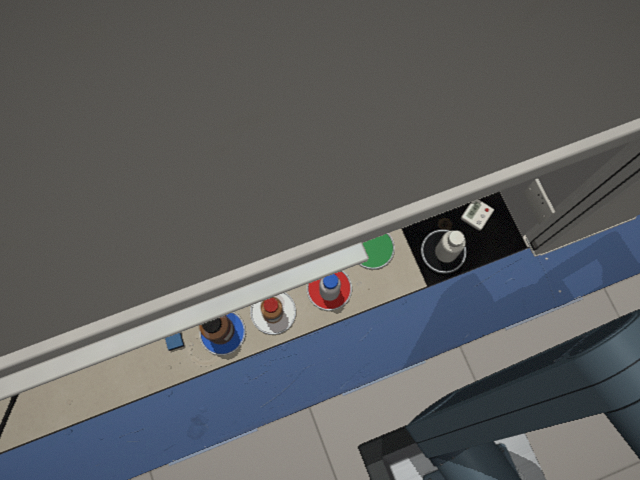

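View pics/scene0.png

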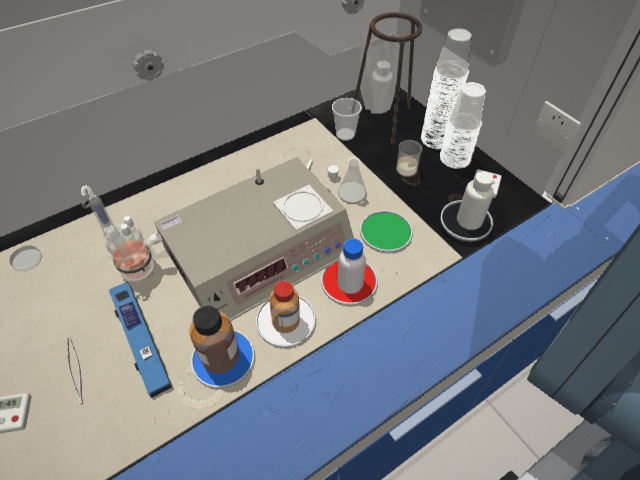

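The top view shows the fume hood, with its roof and sash edge (light bar from (0,390) to (365,255)). The scene view shows black bottle on blue tray (222,340), red on white (286,310), blue on red (350,270), white on black (473,205), green tray empty (386,231), and the flask (352,180). Next I'll measure these and the hood's geometry.

```bash
cat > h.py <<'E'
import numpy as np,cv2
from bench import status,capture,camera_model
def cloud(n,d):
    m=camera_model(n);K=m["camera_matrix"];v,u=np.mgrid[:480,:640]
    P=np.stack([(u-K[0,2])/K[0,0]*d,-(v-K[1,2])/K[1,1]*d,-d,np.ones_like(d)],-1)
    T=m["T"] if "T" in m else None
    if T is None:
        from scipy.spatial.transform import Rotation as R
        o=status.get_obs();W=np.eye(4);W[:3,:3]=R.from_rotvec(o["ee_rot"]).as_matrix();W[:3,3]=o["eef_pos"];T=W@m["mount"]
    Q=(P@T.T)[...,:3];Q[d<=0]=np.nan;return Q
def circ(xy):
    r=None;w=np.ones(len(xy),bool)
    for _ in range(4):
        A=np.c_[2*xy[w],np.ones(w.sum())];s=np.linalg.lstsq(A,(xy[w]**2).sum(1),rcond=None)[0]
        r=np.sqrt(s[2]+s[0]**2+s[1]**2);e=abs(np.hypot(*(xy-s[:2]).T)-r);w=e<max(.003,np.median(e)*2)
    return s[:2],r
E
python3 - <<'E'
from h import *
C={}
for n in("scene","top"):
    C[n]=cloud(n,np.load(n+"0.npy"))
S=C["scene"];img=cv2.imread("pics/scene0.png")
for nm,(u,v) in dict(black=(208,318),red=(285,291),blue=(352,246),white=(483,181),flask=(352,180),greenT=(386,231),clutterbeaker=(409,155),balance=(310,200),baltop=(230,230)).items(): print(nm,S[v,u].round(3))
T=C["top"]
for u,v in[(100,365),(200,325),(350,262),(300,240),(100,320),(500,175),(620,128),(300,100),(480,215),(540,200),(600,190),(320,310),(400,270),(500,260)]: print((u,v),T[v,u].round(3))
# bottle tops: cluster at cap top height
for nm,h in dict(black=.146,red=.112,blue=.124,white=.136).items():
    c={"black":(208,318),"red":(285,291),"blue":(352,246),"white":(483,181)}[nm]
    p=S[c[1],c[0]]
    for n in C:
        Q=C[n];m=(np.hypot(Q[...,0]-p[0],Q[...,1]-p[1])<.05)&(abs(Q[...,2]-h)<.006)
        q=Q[m]; 
        if len(q)>5:print(nm,n,len(q),((q.min(0)+q.max(0))/2).round(4),q.mean(0).round(4),np.ptp(q,0).round(3))
# trays: colour masks at height ~4mm, rim ~8mm
for n in C:
    Q=C[n];m=(Q[...,2]>.0055)&(Q[...,2]<.012)
    k,l,st,ce=cv2.connectedComponentsWithStats(m.astype(np.uint8))
    for i in range(1,k):
        if st[i,4]>40:
            q=Q[l==i][:,:2];c,r=circ(q);print(n,"rim",ce[i].round(),st[i,4],c.round(4),r.round(4))
E
```

```text
black [0.572 0.416 0.151]
red [0.567 0.284 0.117]
blue [0.574 0.141 0.128]
white [ 0.554 -0.156  0.139]
flask [0.756 0.004 0.063]
greenT [0.635 0.001 0.011]
clutterbeaker [ 0.748 -0.149  0.063]
balance [0.724 0.131 0.107]
baltop [0.749 0.294 0.101]
(100, 365) [ 0.608  0.711 -0.   ]
(200, 325) [0.587 0.446 0.121]
(350, 262) [0.464 0.174 0.763]
(300, 240) [0.467 0.232 0.92 ]
(100, 320) [0.498 0.466 0.789]
(500, 175) [ 0.492 -0.032  0.79 ]
(620, 128) [ 0.495 -0.199  0.788]
(300, 100) [0.466 0.225 1.186]
(480, 215) [ 0.617 -0.284  0.013]
(540, 200) [ 0.565 -0.362  0.179]
(600, 190) [ 0.503 -0.381  0.377]
(320, 310) [0.539 0.178 0.008]
(400, 270) [ 0.561 -0.042  0.004]
(500, 260) [ 0.495 -0.286 -0.004]
black scene 515 [0.5771 0.4176 0.146 ] [0.5742 0.4182 0.1494] [0.042 0.042 0.012]
black top 149 [0.5706 0.4184 0.1467] [0.5714 0.4179 0.1487] [0.026 0.042 0.011]
red scene 274 [0.5738 0.2836 0.1121] [0.5717 0.2849 0.1151] [0.035 0.033 0.012]
red top 136 [0.5738 0.2839 0.1123] [0.5737 0.2834 0.1145] [0.031 0.033 0.011]
blue scene 241 [0.5745 0.1395 0.124 ] [0.5725 0.1418 0.1269] [0.035 0.035
[... 2957 characters left out ...]
op rim [404. 266.] 143 [ 0.5628 -0.0516] 0.0267
top rim [330. 299.] 964 [0.5603 0.1423] 0.0525
top rim [410. 281.] 168 [ 0.5266 -0.0512] 0.0207
top rim [371. 282.] 47 [0.5592 0.0367] 0.0105
top rim [390. 290.] 177 [0.5234 0.0008] 0.0213
top rim [364. 289.] 41 [0.551  0.0628] 0.0112
top rim [162. 365.] 4587 [0.6582 0.5655] 0.2392
top rim [ 82. 377.] 42 [0.5911 0.7586] 0.012
top rim [148. 389.] 52 [0.5139 0.6203] 0.0105
top rim [ 40. 396.] 42 [0.5853 0.8578] 0.0122
top rim [ 34. 431.] 80 [0.5187 0.8894] 0.0133
top rim [  9. 437.] 132 [0.5249 0.9475] 0.0175
top rim [ 48. 429.] 54 [0.5106 0.8618] 0.0131
top rim [505. 451.] 66 [ 0.0843 -0.0892] 0.0148
top rim [437. 476.] 56 [0.0944 0.0679] 0.0092
```

```bash
cat >> h.py <<'E'
from scipy.optimize import least_squares
def toplane(n,uv,z,T=None):
    m=camera_model(n);K=m["camera_matrix"];T=m["T"] if T is None else T
    r=np.c_[(uv[:,0]-K[0,2])/K[0,0],-(uv[:,1]-K[1,2])/K[1,1],-np.ones(len(uv))]@T[:3,:3].T
    return (T[:3,3]+r*((z-T[2,3])/r[:,2])[:,None])[:,:2]
def fit(xy,r,c0):
    return least_squares(lambda c:np.hypot(*(xy-c).T)-r,c0,loss="cauchy",f_scale=.001)
def mask(hsv,col):
    h,s,v=cv2.split(hsv)
    return {"red":((h<8)|(h>172))&(s>190)&(v>120),"blue":(h>104)&(h<120)&(s>190)&(v>110),"green":(h>55)&(h<85)&(s>120),"white":(s<30)&(v>200),"black":v<45}[col]
def trays(n,img,T=None,g=None,rad=.075):
    hsv=cv2.cvtColor(img,cv2.COLOR_BGR2HSV);v,u=np.mgrid[:480,:640];uv=np.c_[u.ravel(),v.ravel()].astype(float)
    XY=toplane(n,uv,.004,T);out={}
    for c,p in (g or dict(blue=(.573,.417),white=(.57,.284),red=(.573,.141),green=(.61,0.),black=(.565,-.162))).items():
        m=mask(hsv,c)&(np.hypot(*(XY-p).T)<rad).reshape(480,640)
        k,l,st,_=cv2.connectedComponentsWithStats(m.astype(np.uint8))
        if k<2:continue
        b=(l==1+st[1:,4].argmax()).astype(np.uint8)
        cs,_=cv2.findContours(b,cv2.RETR_EXTERNAL,cv2.CHAIN_APPROX_NONE);q=max(cs,key=len)[:,0,:].astype(float)
        xy=toplane(n,q,.004,T);f=fit(xy,.0515,p);e=abs(np.hypot(*(xy-f.x).T)-.0515)
        out[c]=f.x;print(n,c,f.x.round(4),"inliers",(e<.002).sum(),len(q),"free",[np.round(a,4) for a in circ(xy)])
    return out
E
python3 - <<'E'
from h import *
for n in("scene","top"): trays(n,cv2.imread(f"pics/{n}0.png"))
S=cloud("scene",np.load("scene0.npy"))
for y in(.14,.21,.28,.42):
  m=(abs(S[...,1]-y)<.01)&(S[...,2]>.05)&(S[...,0]>.625)&(S[...,0]<.85);q=S[m];print(y,len(q),q[:,0].min() if len(q) else'')
for x0,y0 in((.9,.3),(.62,.08),(.52,-.05),(.52,.08),(.4,.2)):
  m=np.hypot(S[...,0]-x0,S[...,1]-y0)<.02;print(x0,y0,m.sum(),np.nanmedian(S[m],0))
E
```

```text
scene blue [0.5797 0.4133] inliers 40 107 free [array([0.5586, 0.4139]), np.float64(0.0333)]
scene white [0.5817 0.2851] inliers 90 164 free [array([0.5809, 0.2873]), np.float64(0.0493)]
scene red [0.5864 0.1325] inliers 66 176 free [array([0.5837, 0.1343]), np.float64(0.0489)]
scene green [ 0.6439 -0.0061] inliers 62 115 free [array([ 0.6409, -0.0043]), np.float64(0.0487)]
scene black [ 0.5612 -0.1581] inliers 51 239 free [array([ 0.5657, -0.1628]), np.float64(0.0671)]
top white [0.5787 0.2823] inliers 38 79 free [array([0.5757, 0.2939]), np.float64(0.0412)]
top red [0.5835 0.1427] inliers 37 48 free [array([0.5845, 0.1175]), np.float64(0.0281)]
top green [ 0.6087 -0.0202] inliers 20 96 free [array([ 0.6263, -0.0075]), np.float64(0.037)]
top black [ 0.5508 -0.1799] inliers 33 165 free [array([ 0.5653, -0.162 ]), np.float64(0.0737)]
0.14 943 0.6360972540928376
0.21 1015 0.6358186002647055
0.28 1091 0.6378135951080501
0.42 108 0.813502295709279
0.9 0.3 0 [nan nan nan]
0.62 0.08 62 [0.61456485 0.0679666  0.00533644]
0.52 -0.05 248 [ 0.51944112 -0.0504948   0.00488797]
0.52 0.08 290 [0.51961901 0.08004868 0.00494674]
0.4 0.2 431 [ 0.39981534  0.20007552 -0.00831676]
  return np.nanmean(a, axis, out=out, keepdims=keepdims)
```

```bash
python3 -m pendant '[[0.0854,0.01,0.01,0.01,-0.1],[0.0854,0.03,0.03,0.03,-0.2],[0.0854,0.05,0.06,0.05,-0.3],[0.0854,0.07,0.09,0.07,-0.43],[0.0854,0.09,0.12,0.08,-0.43],[0.0854,0.11,0.15,0.09,-0.43],[0.0854,0.13,0.18,0.09,-0.43],[0.0854,0.15,0.21,0.09,-0.43],[0.0854,0.17,0.24,0.09,-0.43],[0.0854,0.18,0.27,0.09,-0.43],[0.0854,0.19,0.29,0.09,-0.43],[0.0854,0.19,0.29,0.09,-0.43]]' 60
```

```text
time: 1.1
eef_pos: [0.4198, -0.2062, 0.3212]
ee_rot: [-3.14, -0.005, -0.001]
ft_force: [0.3, -0.0, -0.2]
width: 0.0852
gripper_force: 0.0
```

```bash
python3 - <<'E'
from h import *
o=status.get_obs();print(o["q"].round(3));p,d=capture("wrist");cv2.imwrite("pics/w1.png",p);np.savez("w1.npz",d=d,pos=o["eef_pos"],rot=o["ee_rot"]);print(camera_model("wrist"))
E
```

```text
[-0.697  0.06   1.557  0.002  1.526  0.87 ]
{'camera_matrix': array([[427.73770516,   0.        , 321.89695942],
       [  0.        , 427.73770516, 242.88363835],
       [  0.        ,   0.        ,   1.        ]]), 'mount': array([[ 3.97330612e-04,  9.55543738e-01,  2.94849126e-01,
         7.56097156e-02],
       [ 9.99999920e-01, -3.67854676e-04, -1.55433216e-04,
        -3.33350889e-04],
       [-4.00616069e-05,  2.94849164e-01, -9.55543808e-01,
        -1.43310198e-01],
       [ 0.00000000e+00,  0.00000000e+00,  0.00000000e+00,
         1.00000000e+00]])}
```

View pics/w1.png

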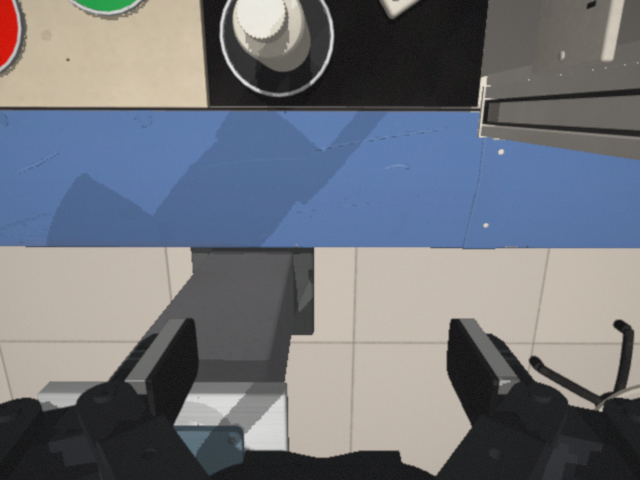

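The wrist picture shows the white bottle's cap at (260,12) on the black tray, near the top edge of the frame. The camera looks back toward the fingers, so I'll sweep at x≈0.53 and z≈0.32 to measure all the trays.

```bash
cat > snap.py <<'E'
import sys;from h import *
o=status.get_obs();p,d=capture("wrist");n=sys.argv[1];cv2.imwrite(f"pics/{n}.png",p);np.savez(n+".npz",d=d,pos=o["eef_pos"],rot=o["ee_rot"])
E
python3 -m pendant '[[0.0854,0.01,0.01,0,0],[0.0854,0.03,0.03,0,0],[0.0854,0.05,0.05,0,0],[0.0854,0.07,0.07,0,0],[0.0854,0.09,0.08,0,0],[0.0854,0.1,0.08,0,0],[0.0854,0.11,0.08,0,0],[0.0854,0.11,0.08,0,0],[0.0854,0.11,0.08,0,0]]' && python3 snap.py w2
python3 -m pendant '[[0.0854,0,0.01,0,0],[0.0854,0,0.03,0,0],[0.0854,0,0.06,0,0],[0.0854,0,0.09,0,0],[0.0854,0,0.12,0,0],[0.0854,0,0.15,0,0],[0.0854,0,0.18,0,0],[0.0854,0,0.21,0,0],[0.0854,0,0.24,0,0],[0.0854,0,0.26,0,0],[0.0854,0,0.26,0,0],[0.0854,0,0.26,0,0]]' && python3 snap.py w3
python3 -m pendant '[[0.0854,0,0.01,0,0],[0.0854,0,0.03,0,0],[0.0854,0,0.06,0,0],[0.0854,0,0.09,0,0],[0.0854,0,0.12,0,0],[0.0854,0,0.15,0,0],[0.0854,0,0.18,0,0],[0.0854,0,0.21,0,0],[0.0854,0,0.22,0,0],[0.0854,0,0.22,0,0],[0.0854,0,0.22,0,0]]' && python3 snap.py w4
python3 - <<'E'
import cv2,numpy as np
cv2.imwrite("pics/w234.png",np.vstack([cv2.resize(cv2.imread(f"pics/w{i}.png")[:260],(480,195)) for i in(2,3,4)]))
E
```

```text
time: 1.9
eef_pos: [0.5284, -0.1314, 0.3207]
ee_rot: [3.142, -0.004, -0.002]
ft_force: [0.3, -0.1, -0.1]
width: 0.0854
gripper_force: 0.0
time: 2.95
eef_pos: [0.5279, 0.1306, 0.3216]
ee_rot: [3.141, 0.001, 0.0]
ft_force: [0.4, -0.9, -0.1]
width: 0.0857
gripper_force: 0.0
time: 3.92
eef_pos: [0.5288, 0.3491, 0.321]
ee_rot: [3.141, -0.002, -0.001]
ft_force: [-0.1, -0.7, -0.1]
width: 0.0854
gripper_force: 0.0
```

View pics/w234.png

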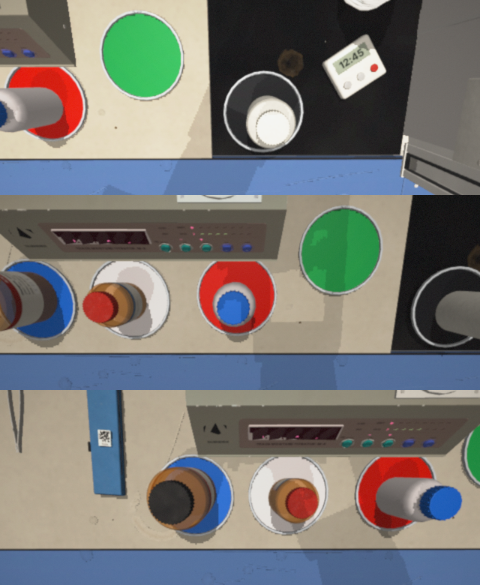

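The strip shows all five trays whole, with the caps above them: white at about (271,127) in the top panel, blue (233,307) in the middle, and red (301,503) and black (171,502) in the bottom one. The trays are only partly hidden by bottles. Next I'll fit circles.

```bash
cat >> h.py <<'E'
from scipy.spatial.transform import Rotation as R
def load(n):
    f=np.load(n+".npz");W=np.eye(4);W[:3,:3]=R.from_rotvec(f["rot"]).as_matrix();W[:3,3]=f["pos"]
    T=W@camera_model("wrist")["mount"];d=f["d"];K=camera_model("wrist")["camera_matrix"];v,u=np.mgrid[:480,:640]
    P=np.stack([(u-K[0,2])/K[0,0]*d,-(v-K[1,2])/K[1,1]*d,-d,np.ones_like(d)],-1);Q=(P@T.T)[...,:3];Q[d<=0]=np.nan
    return cv2.imread(f"pics/{n}.png"),T,Q
def caps(Q,g):
    H=dict(black=(.146,.021),red=(.112,.0165),blue=(.124,.017),white=(.136,.017))
    for c,p in g.items():
        m=(np.hypot(Q[...,0]-p[0],Q[...,1]-p[1])<.05)&(abs(Q[...,2]-H[c][0])<.007);q=Q[m]
        if len(q)<50: print(c,"few",len(q));continue
        h,_=cv2.findContours(cv2.UMat(m.astype(np.uint8)).get(),cv2.RETR_EXTERNAL,cv2.CHAIN_APPROX_NONE)
        b=max(h,key=len)[:,0,:];xy=Q[b[:,1],b[:,0]];f=fit(xy[:,:2],H[c][1],p)
        print("cap",c,f.x.round(4),"mid",((q.min(0)+q.max(0))/2).round(4)[:2],"z",np.median(q[:,2]).round(4),np.ptp(q,0).round(3))
E
python3 - <<'E'
from h import *
for n in("w2","w3","w4"):
    img,T,Q=load(n);print(n)
    trays("wrist",img,T)
    caps(Q,dict(black=(.572,.418),red=(.573,.284),blue=(.574,.14),white=(.56,-.162)))
    m=(Q[...,2]<.05)&(Q[...,0]>.5)&(Q[...,0]<.54);print("bench z",np.nanmedian(Q[m][:,2]))
E
```

```text
w2
wrist red [0.5801 0.1429] inliers 151 361 free [array([0.5789, 0.1409]), np.float64(0.0492)]
wrist green [0.6378 0.002 ] inliers 245 299 free [array([0.6366, 0.0019]), np.float64(0.0505)]
wrist black [ 0.5622 -0.1858] inliers 72 427 free [array([ 0.5652, -0.1622]), np.float64(0.0743)]
black few 0
red few 0
cap blue [0.5742 0.1397] mid [0.5718 0.1241] z 0.1182 [0.015 0.005 0.004]
cap white [ 0.5612 -0.1624] mid [ 0.5612 -0.1624] z 0.1406 [0.034 0.034 0.014]
bench z 0.004536702027663542
w3
wrist blue [0.573  0.4211] inliers 168 344 free [array([0.5733, 0.4185]), np.float64(0.0495)]
wrist white [0.5749 0.2858] inliers 191 311 free [array([0.576 , 0.2849]), np.float64(0.0506)]
wrist red [0.581  0.1378] inliers 236 281 free [array([0.5801, 0.1378]), np.float64(0.0504)]
wrist green [ 0.6379 -0.0015] inliers 243 298 free [array([ 0.6367, -0.0015]), np.float64(0.0504)]
wrist black [ 0.5636 -0.1581] inliers 91 507 free [array([ 0.5665, -0.1599]), np.float64(0.0652)]
black few 0
cap red [0.5741 0.2841] mid [0.574  0.2842] z 0.1166 [0.033 0.033 0.014]
cap blue [0.5747 0.1399] mid [0.5747 0.1401] z 0.129 [0.034 0.034 0.014]
white few 0
bench z 0.005205239076922885
w4
wrist blue [0.572 0.418] inliers 147 276 free [array([0.5747, 0.4143]), np.float64(0.0476)]
wrist white [0.5753 0.2849] inliers 267 494 free [array([0.5759, 0.2856]), np.float64(0.0509)]
wrist red [0.579  0.1336] inliers 132 295 free [array([0.5796, 0.1355]), np.float64(0.0489)]
wrist green [ 0.638  -0.0065] inliers 79 150 free [array([0.6343, 0.0123]), np.float64(0.0341)]
cap black [0.5775 0.4184] mid [0.5774 0.4186] z 0.1506 [0.042 0.042 0.014]
cap red [0.5743 0.2848] mid [0.5742 0.2848] z 0.1167 [0.033 0.033 0.014]
cap blue [0.5747 0.1406] mid [0.5747 0.1407] z 0.1288 [0.035 0.035 0.014]
white few 0
bench z 0.005177575635871984
```

```bash
sed -i 's/toplane(n,uv,.004,T)/toplane(n,uv,.009,T)/;s/toplane(n,q,.004,T)/toplane(n,q,.009,T)/' h.py; python3 - <<'E'
from h import *
G=dict(blue=(.573,.417),white=(.575,.285),red=(.578,.138),green=(.636,0.),black=(.565,-.162))
for n in("w2","w3","w4"):
    img,T,Q=load(n);trays("wrist",img,T,G,.065)
    # rim from depth step: points with height 11..15 mm
    g=cv2.cvtColor(img,cv2.COLOR_BGR2GRAY);v,u=np.mgrid[:480,:640];XY=toplane("wrist",np.c_[u.ravel(),v.ravel()].astype(float),.013,T).reshape(480,640,2)
    if n=="w2":
        p=np.array(G["black"]);rr=np.hypot(XY[...,0]-p[0],XY[...,1]-p[1]);m=(g>95)&(rr<.062)&(rr>.044)
        f=fit(XY[m],.0533,p);e=np.hypot(*(XY[m]-f.x).T);print("black rim",f.x.round(4),m.sum(),"free",circ(XY[m]),np.percentile(e,[5,50,95]))
E
```

```text
wrist red [0.5804 0.1407] inliers 126 361 free [array([0.5792, 0.138 ]), np.float64(0.0487)]
wrist green [6.372e-01 6.000e-04] inliers 300 300 free [array([6.374e-01, 6.000e-04]), np.float64(0.0505)]
wrist black [ 0.5648 -0.1756] inliers 85 362 free [array([ 0.5653, -0.162 ]), np.float64(0.0643)]
black rim [ 0.565  -0.1607] 1755 free (array([ 0.56484892, -0.16083221]), np.float64(0.05285743141915054)) [0.0460887  0.05243155 0.05496355]
wrist blue [0.5732 0.4186] inliers 145 344 free [array([0.5736, 0.4154]), np.float64(0.0489)]
wrist white [0.5745 0.2844] inliers 174 311 free [array([0.5763, 0.2832]), np.float64(0.05)]
wrist red [0.5821 0.1379] inliers 176 281 free [array([0.5804, 0.1377]), np.float64(0.0499)]
wrist green [ 6.372e-01 -1.000e-04] inliers 298 298 free [array([ 6.375e-01, -1.000e-04]), np.float64(0.0505)]
wrist black [ 0.564  -0.1647] inliers 160 337 free [array([ 0.5643, -0.1619]), np.float64(0.0494)]
wrist blue [0.5719 0.4178] inliers 145 276 free [array([0.575 , 0.4136]), np.float64(0.047)]
wrist white [0.5756 0.2862] inliers 247 494 free [array([0.5762, 0.2863]), np.float64(0.0503)]
wrist red [0.5785 0.1355] inliers 122 295 free [array([0.5799, 0.1378]), np.float64(0.0484)]
wrist green [ 0.6378 -0.0033] inliers 79 150 free [array([0.634, 0.016]), np.float64(0.0338)]
```

Trays, with the liner at z≈0.009 because the bench reads 5 mm high in all three cameras:

| Tray | x | y |
|---|---|---|
| green | .637 | 0 |
| black | .565 | -.161 |
| white | .5755 | .285 |
| red | .580 | .138 |
| blue | .573 | .418 |

Heights and sizes agree with the given values. First move is white → green.

```bash
python3 -m pendant '[[0.0854,0,-0.015,0,0],[0.0854,0,-0.05,0,0],[0.0854,0,-0.09,0,0],[0.0854,0,-0.13,0,0],[0.0854,0,-0.17,0,0],[0.0854,0,-0.21,0,0],[0.0854,0,-0.25,0,0],[0.0854,0,-0.29,0,0],[0.0854,0,-0.33,0,0],[0.0854,0.01,-0.37,0,0],[0.0854,0.02,-0.41,0,0],[0.0854,0.03,-0.45,0,0]]' 60 
python3 -m pendant '[[0.0854,0.0025,-0.04,-0.01,0],[0.0854,0.0025,-0.0625,-0.03,0],[0.0854,0.0025,-0.0625,-0.06,0],[0.0854,0.0025,-0.0625,-0.09,0],[0.0854,0.0025,-0.0625,-0.12,0],[0.0854,0.0025,-0.0625,-0.145,0],[0.0854,0.0025,-0.0625,-0.17,0],[0.0854,0.0025,-0.0625,-0.19,0],[0.0854,0.0025,-0.0625,-0.2035,0],[0.0854,0.0025,-0.0625,-0.2035,0]]'; python3 -m pendant '[[0.02,0,0,0,0],[0.02,0,0,0,0],[0.02,0,0,0,0],[0.02,0,0,0,0],[0.02,0,0,0,0],[0.02,0,0,0,0],[0.02,0,0,0,0],[0.02,0,0,0,0]]' 60
python3 -c "
from bench import *;import cv2;cv2.imwrite('pics/w5.png',capture('wrist')[0])"
```

```text
time: 4.97
eef_pos: [0.5571, -0.1043, 0.3222]
ee_rot: [3.141, -0.006, 0.001]
ft_force: [0.8, 0.9, -1.0]
width: 0.0852
gripper_force: 0.0
time: 5.8
eef_pos: [0.5576, -0.1636, 0.115]
ee_rot: [-3.139, 0.006, 0.009]
ft_force: [-0.5, 0.1, 0.0]
width: 0.0855
gripper_force: 0.0
time: 6.47
eef_pos: [0.5622, -0.1634, 0.1196]
ee_rot: [3.139, -0.001, 0.005]
ft_force: [-0.6, -1.8, 6.1]
width: 0.0321
gripper_force: 59.7
```

View pics/w5.png

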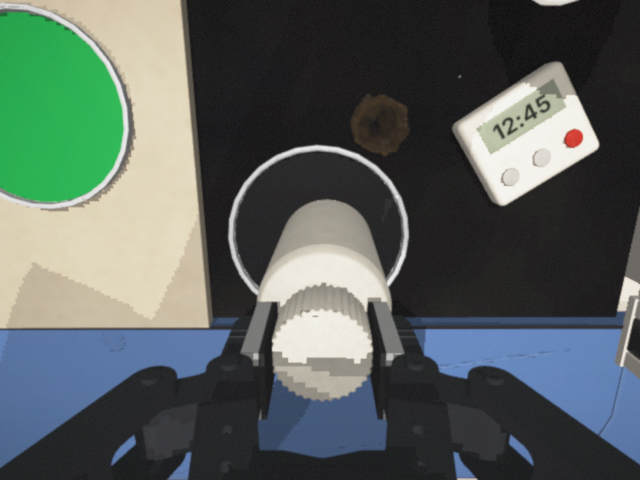

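The fingers hold the white cap at (322,345), with the pads at (270,330) and (378,330). I'll lift it and carry it straight to green.

```bash
python3 -m pendant '[[0.02,0,0,0.005,0],[0.02,0,0,0.015,0],[0.02,0,0,0.028,0],[0.02,0,0,0.04,0],[0.02,0.005,0.01,0.045,0],[0.02,0.015,0.03,0.045,0],[0.02,0.028,0.06,0.045,0],[0.02,0.042,0.09,0.045,0],[0.02,0.056,0.12,0.045,0],[0.02,0.068,0.145,0.045,0],[0.02,0.074,0.158,0.045,0],[0.02,0.076,0.1625,0.045,0]]'
python3 -m pendant '[[0.02,0,0,0,0],[0.02,0,0,0,0],[0.02,0,0,-0.01,0],[0.02,0,0,-0.02,0],[0.02,0,0,-0.03,0],[0.02,0,0,-0.037,0],[0.02,0,0,-0.041,0],[0.02,0,0,-0.044,0],[0.02,0,0,-0.044,0],[0.02,0,0,-0.044,0]]'
python3 -c "
from bench import *;import cv2;cv2.imwrite('pics/w6.png',capture('wrist')[0])"
```

```text
time: 7.52
eef_pos: [0.6378, 0.0031, 0.1627]
ee_rot: [-3.141, -0.003, 0.0]
ft_force: [-0.4, -0.4, -1.8]
width: 0.0326
gripper_force: 59.7
time: 8.35
eef_pos: [0.6374, -0.0006, 0.1198]
ee_rot: [3.141, -0.002, 0.001]
ft_force: [-2.3, 0.3, 5.9]
width: 0.0326
gripper_force: 60.5
```

View pics/w6.png

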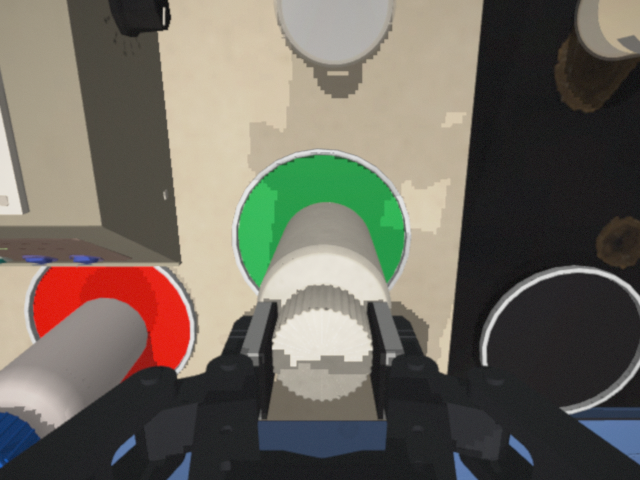

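The white bottle stands centred on green, with an even margin around it, and the flask at (335,30) is untouched. I'll release, look at the empty black tray, then go to the black bottle.

```bash
python3 -m pendant '[[0.0854,0,0,0,0],[0.0854,0,0,0,0],[0.0854,0,0,0,0],[0.0854,0,0,0,0],[0.0854,0,0,0,0],[0.0854,0,0,0.01,0],[0.0854,0,0,0.04,0],[0.0854,0,0,0.08,0],[0.0854,0,0,0.12,0],[0.0854,0,0,0.16,0],[0.0854,0,0,0.2,0],[0.0854,0,0,0.2,0]]' && python3 -m pendant '[[0.0854,-0.01,0,0,0],[0.0854,-0.0295,0,0,0],[0.0854,-0.0295,0,0,0],[0.0854,-0.0295,0,0,0]]' && python3 snap.py w7
python3 - <<'E'
from h import *
img,T,Q=load("w7");print(T[:3,3]);trays("wrist",img,T,dict(black=(.565,-.161)),.058)
g=cv2.cvtColor(img,cv2.COLOR_BGR2GRAY);v,u=np.mgrid[:480,:640];XY=toplane("wrist",np.c_[u.ravel(),v.ravel()].astype(float),.013,T).reshape(480,640,2)
p=np.array((.565,-.161));rr=np.hypot(XY[...,0]-p[0],XY[...,1]-p[1]);m=(g>95)&(rr<.062)&(rr>.044)
f=fit(XY[m],.0533,p);print("black rim",f.x.round(4),m.sum(),"free",circ(XY[m]))
caps(Q,dict(white=(.637,0)))
E
```

```text
time: 9.4
eef_pos: [0.6401, -0.0006, 0.33]
ee_rot: [3.139, -0.002, 0.026]
ft_force: [0.6, -0.1, 0.9]
width: 0.0855
gripper_force: 0.0
time: 9.73
eef_pos: [0.6074, -0.0001, 0.3197]
ee_rot: [3.141, -0.002, 0.002]
ft_force: [0.5, 0.3, -0.5]
width: 0.0855
gripper_force: 0.0
[6.82798621e-01 1.34714810e-04 4.63147878e-01]
wrist black [ 0.5666 -0.1602] inliers 124 261 free [array([ 0.5644, -0.1621]), np.float64(0.0489)]
black rim [ 0.5648 -0.1607] 1306 free (array([ 0.56484769, -0.16070196]), np.float64(0.05313461678333157))
cap white [0.6378 0.0007] mid [6.379e-01 6.000e-04] z 0.1406 [0.034 0.034 0.014]
```

```bash
python3 -m pendant '[[0.0854,0,0.015,0,0],[0.0854,0,0.05,0,0],[0.0854,0,0.09,0,0],[0.0854,0,0.13,0,0],[0.0854,0,0.17,0,0],[0.0854,0,0.21,0,0],[0.0854,0,0.25,0,0],[0.0854,0,0.29,0,0],[0.0854,-0.01,0.33,0,0],[0.0854,-0.02,0.37,0,0],[0.0854,-0.03,0.4,0,0],[0.0854,-0.03,0.418,0,0]]'
python3 -m pendant '[[0.0854,0,0,0,0],[0.0854,0,0,-0.01,0],[0.0854,0,0,-0.04,0],[0.0854,0,0,-0.07,0],[0.0854,0,0,-0.1,0],[0.0854,0,0,-0.13,0],[0.0854,0,0,-0.155,0],[0.0854,0,0,-0.175,0],[0.0854,0,0,-0.188,0],[0.0854,0,0,-0.188,0]]' 
python3 -m pendant '[[0.03,0,0,0,0],[0.03,0,0,0,0],[0.03,0,0,0,0],[0.03,0,0,0,0],[0.03,0,0,0,0],[0.03,0,0,0,0],[0.03,0,0,0,0],[0.03,0,0,0,0]]' 80
```

```text
time: 10.78
eef_pos: [0.5748, 0.4235, 0.3182]
ee_rot: [-3.14, -0.005, 0.003]
ft_force: [0.3, -0.3, 0.6]
width: 0.0856
gripper_force: 0.0
time: 11.62
eef_pos: [0.576, 0.4152, 0.1257]
ee_rot: [3.138, -0.005, -0.011]
ft_force: [0.2, -0.4, -0.3]
width: 0.0856
gripper_force: 0.0
time: 12.28
eef_pos: [0.579, 0.4183, 0.1331]
ee_rot: [-3.14, 0.002, -0.006]
ft_force: [1.9, -0.4, 6.7]
width: 0.0393
gripper_force: 81.7
```

```bash
python3 -m pendant '[[0.03,0,0,0.005,0],[0.03,0,0,0.015,0],[0.03,0,0,0.028,0],[0.03,0,0,0.04,0],[0.03,-0.01,0,0.05,0],[0.03,-0.03,0,0.05,0],[0.03,-0.06,0,0.05,0],[0.03,-0.09,0,0.05,0],[0.03,-0.115,-0.01,0.05,0],[0.03,-0.13,-0.03,0.05,0],[0.03,-0.14,-0.06,0.05,0],[0.03,-0.14,-0.09,0.05,0]]'
python3 -m pendant '[[0.03,0,-0.03,0,0],[0.03,0,-0.06,0,0],[0.03,0,-0.09,0,0],[0.03,0,-0.12,0,0],[0.03,0,-0.15,0,0],[0.03,0,-0.18,0,0],[0.03,0,-0.21,0,0],[0.03,0,-0.24,0,0],[0.03,0,-0.27,0,0],[0.03,0,-0.3,0,0],[0.03,0,-0.33,0,0],[0.03,0,-0.36,0,0]]'
python3 -m pendant '[[0.03,0,-0.03,0,0],[0.03,0.005,-0.06,0,0],[0.03,0.02,-0.09,0,0],[0.03,0.04,-0.11,0,0],[0.03,0.065,-0.122,0,0],[0.03,0.09,-0.1293,0,0],[0.03,0.11,-0.1293,0,0],[0.03,0.122,-0.1293,0,0],[0.03,0.1274,-0.1293,0,0],[0.03,0.1274,-0.1293,0,0],[0.03,0.1274,-0.1293,0,0]]'
python3 -m pendant '[[0.03,0,0,-0.01,0],[0.03,0,0,-0.02,0],[0.03,0,0,-0.03,0],[0.03,0,0,-0.038,0],[0.03,0,0,-0.044,0],[0.03,0,0,-0.049,0],[0.03,0,0,-0.049,0],[0.03,0,0,-0.049,0],[0.03,0,0,-0.049,0]]'
python3 -c "
from bench import *;import cv2;cv2.imwrite('pics/w8.png',capture('wrist')[0])"
```

```text
time: 13.28
eef_pos: [0.4337, 0.3276, 0.1812]
ee_rot: [3.142, 0.004, -0.003]
ft_force: [-0.0, -0.3, -4.7]
width: 0.0388
gripper_force: 81.3
time: 14.28
eef_pos: [0.4369, -0.033, 0.1815]
ee_rot: [3.142, -0.002, 0.001]
ft_force: [-0.0, -0.2, -3.6]
width: 0.0391
gripper_force: 81.3
time: 15.2
eef_pos: [0.5642, -0.1608, 0.1808]
ee_rot: [-3.141, 0.001, 0.002]
ft_force: [-0.7, 0.1, -3.6]
width: 0.0392
gripper_force: 81.4
time: 15.95
eef_pos: [0.5656, -0.1614, 0.1333]
ee_rot: [3.141, -0.002, 0.003]
ft_force: [-2.7, 3.2, 7.0]
width: 0.0393
gripper_force: 82.5
```

View pics/w8.png

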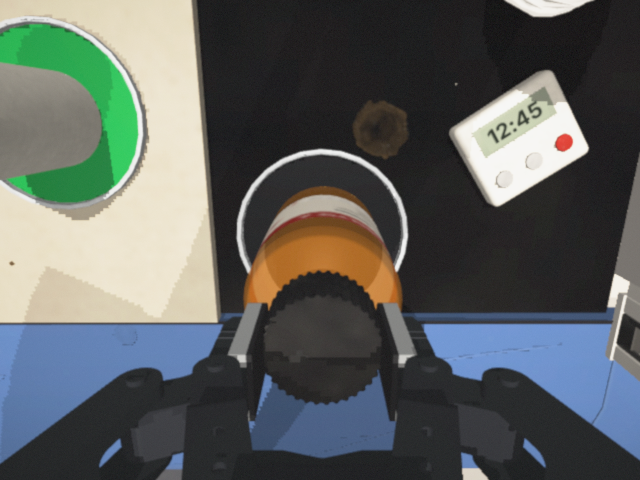

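The black bottle is centred on the black tray, upright between the pads at (250,330) and (397,330). I'll release it and view the empty blue tray on the way to the blue bottle.

```bash
python3 -m pendant '[[0.0854,0,0,0,0],[0.0854,0,0,0,0],[0.0854,0,0,0,0],[0.0854,0,0,0,0],[0.0854,0,0,0,0],[0.0854,0,0,0.01,0],[0.0854,0,0,0.04,0],[0.0854,0,0,0.08,0],[0.0854,0,0,0.12,0],[0.0854,0,0,0.16,0],[0.0854,0,0,0.19,0],[0.0854,0,0,0.19,0]]' && python3 -m pendant '[[0.0854,0,0.015,0,0],[0.0854,0,0.05,0,0],[0.0854,0,0.09,0,0],[0.0854,0,0.13,0,0],[0.0854,0,0.17,0,0],[0.0854,0,0.21,0,0],[0.0854,0,0.25,0,0],[0.0854,0,0.29,0,0],[0.0854,0,0.33,0,0],[0.0854,0,0.361,0,0],[0.0854,0,0.361,0,0],[0.0854,0,0.361,0,0]]' && python3 snap.py w9
python3 - <<'E'
from h import *
img,T,Q=load("w9");trays("wrist",img,T,dict(blue=(.573,.418),red=(.58,.138),white=(.5755,.285)),.062)
caps(Q,dict(blue=(.5747,.14),red=(.574,.2845)))
E
```

```text
time: 17.0
eef_pos: [0.5675, -0.1627, 0.3309]
ee_rot: [3.135, -0.002, 0.02]
ft_force: [0.4, 0.6, -0.6]
width: 0.0851
gripper_force: 0.0
time: 18.0
eef_pos: [0.5637, 0.2018, 0.3206]
ee_rot: [3.141, 0.004, -0.004]
ft_force: [0.4, -1.4, -1.0]
width: 0.0852
gripper_force: 0.0
wrist blue [0.5726 0.4177] inliers 146 267 free [array([0.5736, 0.4157]), np.float64(0.0495)]
wrist red [0.5781 0.1372] inliers 115 336 free [array([0.5795, 0.1376]), np.float64(0.0492)]
wrist white [0.5753 0.2834] inliers 220 372 free [array([0.5753, 0.2835]), np.float64(0.0515)]
cap blue [0.5748 0.1402] mid [0.5746 0.1402] z 0.129 [0.035 0.035 0.014]
cap red [0.5742 0.2842] mid [0.5743 0.2842] z 0.1167 [0.032 0.033 0.014]
```

```bash
python3 -m pendant '[[0.0854,0.005,-0.02,0,0],[0.0854,0.01,-0.05,-0.01,0],[0.0854,0.01,-0.06,-0.03,0],[0.0854,0.01,-0.06,-0.06,0],[0.0854,0.01,-0.06,-0.09,0],[0.0854,0.01,-0.06,-0.12,0],[0.0854,0.01,-0.06,-0.15,0],[0.0854,0.01,-0.06,-0.175,0],[0.0854,0.01,-0.06,-0.195,0],[0.0854,0.01,-0.06,-0.211,0],[0.0854,0.01,-0.06,-0.211,0],[0.0854,0.01,-0.06,-0.211,0]]'
python3 -m pendant '[[0.02,0,0,0,0],[0.02,0,0,0,0],[0.02,0,0,0,0],[0.02,0,0,0,0],[0.02,0,0,0,0],[0.02,0,0,0,0],[0.02,0,0,0,0],[0.02,0,0,0,0]]' 60
python3 -m pendant '[[0.02,0,0,0.005,0],[0.02,0,0,0.015,0],[0.02,0,0,0.028,0],[0.02,0,0,0.04,0],[0.02,-0.01,0,0.05,0],[0.02,-0.03,0,0.05,0],[0.02,-0.06,0,0.05,0],[0.02,-0.09,0,0.05,0],[0.02,-0.115,0.01,0.05,0],[0.02,-0.13,0.03,0.05,0],[0.02,-0.14,0.06,0.05,0],[0.02,-0.14,0.09,0.05,0]]'
python3 -m pendant '[[0.02,0,0.03,0,0],[0.02,0,0.06,0,0],[0.02,0,0.09,0,0],[0.02,0,0.12,0,0],[0.02,0,0.15,0,0],[0.02,0.01,0.175,0,0],[0.02,0.03,0.187,0,0],[0.02,0.06,0.1875,0,0],[0.02,0.09,0.1875,0,0],[0.02,0.12,0.1875,0,0],[0.02,0.133,0.1875,0,0],[0.02,0.138,0.1875,0,0]]'
python3 -m pendant '[[0.02,0,0,0,0],[0.02,0,0,-0.01,0],[0.02,0,0,-0.02,0],[0.02,0,0,-0.03,0],[0.02,0,0,-0.038,0],[0.02,0,0,-0.044,0],[0.02,0,0,-0.049,0],[0.02,0,0,-0.049,0],[0.02,0,0,-0.049,0],[0.02,0,0,-0.049,0]]'
python3 -c "
from bench import *;import cv2;cv2.imwrite('pics/w10.png',capture('wrist')[0])"
```

```text
time: 19.05
eef_pos: [0.5743, 0.1381, 0.1101]
ee_rot: [3.141, -0.005, -0.004]
ft_force: [0.3, 0.4, 0.5]
width: 0.0854
gripper_force: 0.0
time: 19.72
eef_pos: [0.5761, 0.1395, 0.1122]
ee_rot: [3.142, -0.002, 0.004]
ft_force: [-0.4, -0.8, 6.0]
width: 0.0316
gripper_force: 59.6
time: 20.72
eef_pos: [0.4325, 0.2299, 0.1615]
ee_rot: [3.141, -0.004, -0.002]
ft_force: [1.2, 0.3, -1.1]
width: 0.0316
gripper_force: 59.7
time: 21.72
eef_pos: [0.5754, 0.4163, 0.1605]
ee_rot: [3.141, -0.004, 0.0]
ft_force: [-0.6, -0.2, -1.3]
width: 0.0318
gripper_force: 59.8
time: 22.55
eef_pos: [0.5733, 0.4172, 0.1122]
ee_rot: [-3.141, 0.002, -0.001]
ft_force: [-0.4, 1.0, 2.1]
width: 0.0314
gripper_force: 60.0
```

View pics/w10.png

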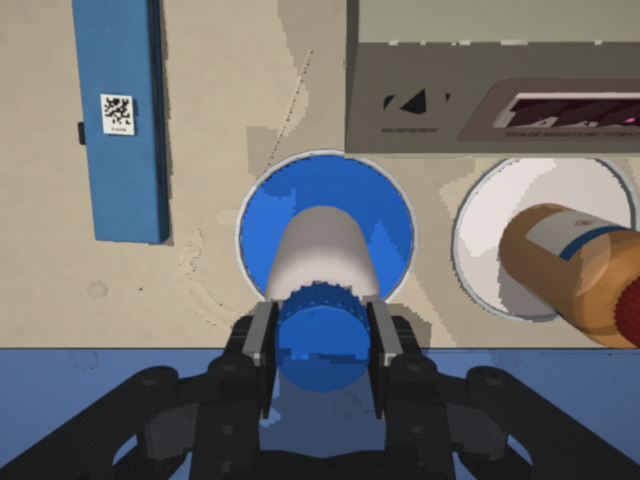

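The blue bottle stands centred on blue. I'll release it and look at the empty red tray.

```bash
python3 -m pendant '[[0.0854,0,0,0,0],[0.0854,0,0,0,0],[0.0854,0,0,0,0],[0.0854,0,0,0,0],[0.0854,0,0,0,0],[0.0854,0,0,0.01,0],[0.0854,0,0,0.04,0],[0.0854,0,0,0.08,0],[0.0854,0,0,0.12,0],[0.0854,0,0,0.16,0],[0.0854,0,0,0.2,0],[0.0854,0,0,0.21,0]]' && python3 -m pendant '[[0.0854,0,-0.01,0,0],[0.0854,0,-0.04,0,0],[0.0854,0,-0.08,0,0],[0.0854,0,-0.12,0,0],[0.0854,0,-0.15,0,0],[0.0854,0,-0.1675,0,0],[0.0854,0,-0.1675,0,0],[0.0854,0,-0.1675,0,0]]' && python3 snap.py w11
python3 - <<'E'
from h import *
img,T,Q=load("w11");trays("wrist",img,T,dict(blue=(.573,.418),red=(.58,.138),white=(.5755,.285)),.062)
caps(Q,dict(blue=(.573,.4175),red=(.574,.2845)))
E
```

```text
time: 23.6
eef_pos: [0.5746, 0.4179, 0.3318]
ee_rot: [-3.135, 0.002, -0.019]
ft_force: [-0.3, 0.9, 1.2]
width: 0.0854
gripper_force: 0.0
time: 24.27
eef_pos: [0.5728, 0.2482, 0.3212]
ee_rot: [3.142, -0.006, -0.002]
ft_force: [0.4, 0.4, 0.1]
width: 0.0855
gripper_force: 0.0
wrist blue [0.5718 0.4176] inliers 140 351 free [array([0.5767, 0.4141]), np.float64(0.047)]
wrist red [0.582  0.1378] inliers 161 268 free [array([0.5803, 0.1374]), np.float64(0.0498)]
wrist white [0.5754 0.2832] inliers 283 477 free [array([0.5754, 0.2835]), np.float64(0.0516)]
cap blue [0.5723 0.4169] mid [0.5721 0.4166] z 0.1289 [0.035 0.034 0.014]
cap red [0.5743 0.2844] mid [0.5744 0.2844] z 0.1167 [0.033 0.032 0.014]
```

```bash
python3 -m pendant '[[0.0854,0.001,0.02,0,0],[0.0854,0.001,0.034,-0.01,0],[0.0854,0.001,0.034,-0.04,0],[0.0854,0.001,0.034,-0.07,0],[0.0854,0.001,0.034,-0.1,0],[0.0854,0.001,0.034,-0.13,0],[0.0854,0.001,0.034,-0.16,0],[0.0854,0.001,0.034,-0.185,0],[0.0854,0.001,0.034,-0.205,0],[0.0854,0.001,0.034,-0.221,0],[0.0854,0.001,0.034,-0.221,0],[0.0854,0.001,0.034,-0.221,0]]'
python3 -m pendant '[[0.02,0,0,0,0],[0.02,0,0,0,0],[0.02,0,0,0,0],[0.02,0,0,0,0],[0.02,0,0,0,0],[0.02,0,0,0,0],[0.02,0,0,0,0],[0.02,0,0,0,0]]' 60
python3 -m pendant '[[0.02,0,0,0.005,0],[0.02,0,0,0.015,0],[0.02,0,0,0.028,0],[0.02,0,0,0.04,0],[0.02,0,-0.01,0.04,0],[0.02,0,-0.03,0.04,0],[0.02,0,-0.055,0.04,0],[0.02,0.002,-0.08,0.04,0],[0.02,0.004,-0.105,0.04,0],[0.02,0.006,-0.13,0.04,0],[0.02,0.007,-0.142,0.04,0],[0.02,0.007,-0.1463,0.04,0]]'
python3 -m pendant '[[0.02,0,0,0,0],[0.02,0,0,0,0],[0.02,0,0,-0.01,0],[0.02,0,0,-0.02,0],[0.02,0,0,-0.03,0],[0.02,0,0,-0.035,0],[0.02,0,0,-0.039,0],[0.02,0,0,-0.039,0],[0.02,0,0,-0.039,0],[0.02,0,0,-0.039,0]]'
python3 -c "
from bench import *;import cv2;cv2.imwrite('pics/w12.png',capture('wrist')[0])"
```

```text
time: 25.32
eef_pos: [0.5726, 0.2847, 0.099]
ee_rot: [3.141, 0.001, -0.005]
ft_force: [0.6, -0.6, 0.5]
width: 0.0854
gripper_force: 0.0
time: 25.98
eef_pos: [0.5751, 0.2838, 0.1022]
ee_rot: [-3.141, 0.002, -0.004]
ft_force: [0.2, 0.9, 6.6]
width: 0.031
gripper_force: 59.6
time: 26.98
eef_pos: [0.5811, 0.1346, 0.1407]
ee_rot: [3.141, -0.006, -0.001]
ft_force: [0.0, -0.7, -1.4]
width: 0.0305
gripper_force: 59.6
time: 27.82
eef_pos: [0.5813, 0.1378, 0.1024]
ee_rot: [-3.141, 0.001, -0.001]
ft_force: [-2.2, -0.1, 5.1]
width: 0.031
gripper_force: 60.4
```

View pics/w12.png

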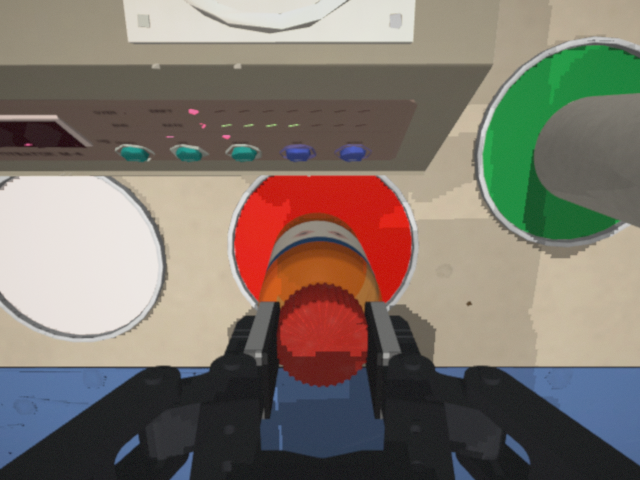

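The red bottle is centred on red. Release, then the white bottle from green to white by the front route.

```bash
python3 -m pendant '[[0.0854,0,0,0,0],[0.0854,0,0,0,0],[0.0854,0,0,0,0],[0.0854,0,0,0,0],[0.0854,0,0,0,0],[0.0854,0,0,0.01,0],[0.0854,0,0,0.04,0],[0.0854,0,0,0.08,0],[0.0854,0,0,0.12,0],[0.0854,0,0,0.16,0],[0.0854,0,0,0.2,0],[0.0854,0,0,0.22,0]]' && python3 -m pendant '[[0.0854,0,0,0,0],[0.0854,0.005,-0.01,0,0],[0.0854,0.015,-0.04,0,0],[0.0854,0.03,-0.08,0,0],[0.0854,0.045,-0.11,0,0],[0.0854,0.053,-0.13,0,0],[0.0854,0.0565,-0.1372,0,0],[0.0854,0.0565,-0.1372,0,0],[0.0854,0.0565,-0.1372,0,0]]' && python3 snap.py w13
python3 - <<'E'
from h import *
img,T,Q=load("w13");trays("wrist",img,T,dict(red=(.58,.138)),.062)
caps(Q,dict(white=(.6375,0),red=(.581,.1377)))
E
```

```text
time: 28.87
eef_pos: [0.5823, 0.1373, 0.3288]
ee_rot: [-3.141, 0.002, -0.014]
ft_force: [0.6, -0.1, 0.3]
width: 0.085
gripper_force: 0.0
time: 29.62
eef_pos: [0.637, -0.0001, 0.3203]
ee_rot: [-3.14, 0.003, 0.005]
ft_force: [0.0, -0.2, -0.0]
width: 0.0855
gripper_force: 0.0
wrist red [0.5792 0.1397] inliers 92 312 free [array([0.5783, 0.1377]), np.float64(0.0483)]
cap white [6.378e-01 6.000e-04] mid [0.6377 0.0007] z 0.1407 [0.034 0.034 0.014]
cap red [0.581  0.1383] mid [0.581  0.1379] z 0.1166 [0.033 0.033 0.014]
```

```bash
python3 -m pendant '[[0.0854,0,0,-0.01,0],[0.0854,0,0,-0.04,0],[0.0854,0,0,-0.07,0],[0.0854,0,0,-0.1,0],[0.0854,0,0,-0.13,0],[0.0854,0,0,-0.155,0],[0.0854,0,0,-0.175,0],[0.0854,0,0,-0.19,0],[0.0854,0,0,-0.202,0],[0.0854,0,0,-0.202,0],[0.0854,0,0,-0.202,0]]'
python3 -m pendant '[[0.02,0,0,0,0],[0.02,0,0,0,0],[0.02,0,0,0,0],[0.02,0,0,0,0],[0.02,0,0,0,0],[0.02,0,0,0,0],[0.02,0,0,0,0],[0.02,0,0,0,0]]' 60
python3 -m pendant '[[0.02,0,0,0.005,0],[0.02,0,0,0.015,0],[0.02,0,0,0.028,0],[0.02,0,0,0.04,0],[0.02,-0.01,0,0.05,0],[0.02,-0.03,0,0.05,0],[0.02,-0.06,0,0.05,0],[0.02,-0.09,0,0.05,0],[0.02,-0.12,0,0.05,0],[0.02,-0.15,0,0.05,0],[0.02,-0.18,0.01,0.05,0],[0.02,-0.195,0.03,0.05,0]]'
python3 -m pendant '[[0.02,-0.0025,0.03,0,0],[0.02,-0.0025,0.06,0,0],[0.02,-0.0025,0.09,0,0],[0.02,-0.0025,0.12,0,0],[0.02,-0.0025,0.15,0,0],[0.02,-0.0025,0.18,0,0],[0.02,-0.0025,0.21,0,0],[0.02,0.005,0.235,0,0],[0.02,0.02,0.25,0,0],[0.02,0.045,0.2535,0,0],[0.02,0.075,0.2535,0,0],[0.02,0.1,0.2535,0,0]]'
python3 -m pendant '[[0.02,0.02,0,0,0],[0.02,0.029,0,0,0],[0.02,0.0329,0,0,0],[0.02,0.0329,0,-0.01,0],[0.02,0.0329,0,-0.02,0],[0.02,0.0329,0,-0.03,0],[0.02,0.0329,0,-0.038,0],[0.02,0.0329,0,-0.044,0],[0.02,0.0329,0,-0.049,0],[0.02,0.0329,0,-0.049,0],[0.02,0.0329,0,-0.049,0],[0.02,0.0329,0,-0.049,0]]'
python3 -c "
from bench import *;import cv2;cv2.imwrite('pics/w14.png',capture('wrist')[0])"
```

```text
time: 30.58
eef_pos: [0.6371, 0.0009, 0.1195]
ee_rot: [-3.141, 0.0, 0.002]
ft_force: [0.8, 0.1, 0.0]
width: 0.0856
gripper_force: 0.0
time: 31.25
eef_pos: [0.6384, -0.0003, 0.1211]
ee_rot: [3.141, -0.002, 0.004]
ft_force: [-0.3, 0.6, 6.1]
width: 0.0323
gripper_force: 60.0
time: 32.25
eef_pos: [0.4394, 0.0293, 0.1702]
ee_rot: [3.141, -0.005, -0.003]
ft_force: [0.8, 0.5, -1.0]
width: 0.0323
gripper_force: 59.7
time: 33.25
eef_pos: [0.544, 0.2844, 0.1707]
ee_rot: [-3.141, -0.001, -0.002]
ft_force: [-0.4, 0.5, -1.8]
width: 0.0326
gripper_force: 59.8
time: 34.25
eef_pos: [0.5756, 0.2837, 0.1212]
ee_rot: [-3.141, 0.002, -0.001]
ft_force: [0.6, 0.2, 3.2]
width: 0.0326
gripper_force: 60.1
```

View pics/w14.png

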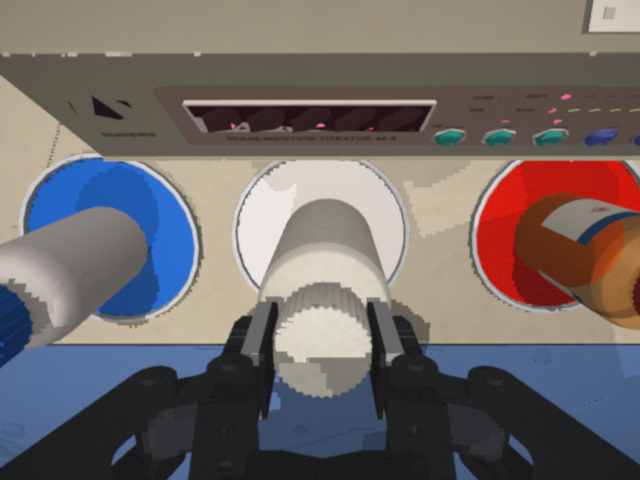

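The white bottle stands centred on the white tray, between blue and red. I'll release, rise, back out, and check the whole scene.

```bash
python3 -m pendant '[[0.0854,0,0,0,0],[0.0854,0,0,0,0],[0.0854,0,0,0,0],[0.0854,0,0,0,0],[0.0854,0,0,0,0],[0.0854,0,0,0.01,0],[0.0854,0,0,0.04,0],[0.0854,0,0,0.08,0],[0.0854,0,0,0.12,0],[0.0854,0,0,0.16,0],[0.0854,0,0,0.2,0],[0.0854,0,0,0.2,0]]'
python3 -m pendant '[[0.0854,-0.01,0,0,0],[0.0854,-0.03,-0.02,0,0],[0.0854,-0.06,-0.05,0,0],[0.0854,-0.09,-0.09,0,0],[0.0854,-0.12,-0.13,0,0],[0.0854,-0.15,-0.17,0,0],[0.0854,-0.18,-0.21,0,0],[0.0854,-0.2,-0.25,0,0],[0.0854,-0.2,-0.28,0,0],[0.0854,-0.2,-0.3,0,0],[0.0854,-0.2,-0.3,0,0],[0.0854,-0.2,-0.3,0,0]]'
python3 - <<'E'
from h import *
p,d=capture("scene");cv2.imwrite("pics/scene1.png",p);Q=cloud("scene",d)
caps(Q,dict(black=(.565,-.161),red=(.581,.138),white=(.5755,.284),blue=(.573,.4175)))
E
```

```text
time: 35.3
eef_pos: [0.5782, 0.2844, 0.3321]
ee_rot: [-3.137, 0.002, -0.025]
ft_force: [0.7, 0.0, 1.6]
width: 0.0852
gripper_force: 0.0
time: 36.3
eef_pos: [0.3752, -0.0189, 0.3215]
ee_rot: [3.141, -0.013, 0.002]
ft_force: [0.4, 1.0, 0.4]
width: 0.0857
gripper_force: 0.0
cap black [ 0.5641 -0.1609] mid [ 0.5638 -0.161 ] z 0.1499 [0.041 0.044 0.014]
cap red [0.5807 0.1379] mid [0.5805 0.1386] z 0.1162 [0.033 0.033 0.014]
cap white [0.5748 0.2839] mid [0.5749 0.284 ] z 0.1402 [0.035 0.034 0.013]
cap blue [0.5715 0.4165] mid [0.5721 0.4163] z 0.1285 [0.035 0.035 0.014]
```

View pics/scene1.png

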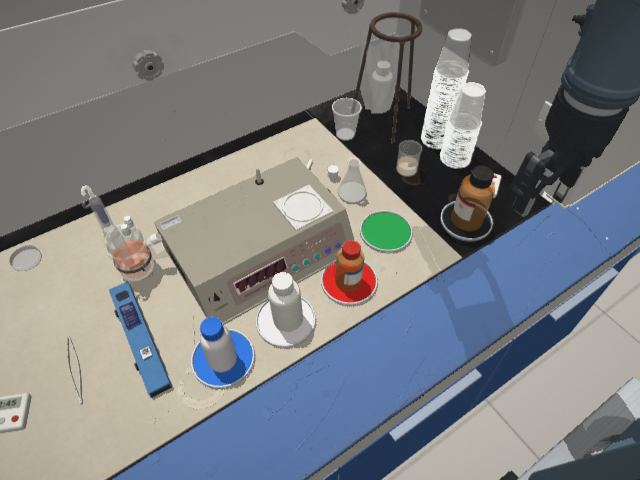

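All four bottles stand upright on their own trays: blue (222,350), white (286,305), red (350,268), black (472,203). The green tray is empty, the flask at (352,180) has not moved, and the gripper is clear.

```bash
python3 -c "
from bench import robot;print(robot.close_job())"
```

```text
the job is handed in; nothing more can be done
None
```

The job is handed in: each bottle stands upright and, by the last camera check, within about 2 mm of the centre of its own tray; the green tray is empty, the flask unmoved, and it took about 36 s of robot time.

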